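# Push the sample carriage past the spring pin into the reader

### The job

Press the spring release bar of the test reader down with a fingertip and, keeping it held down, push the sample carriage by its side paddle past the stop pin until it is fully home in the reader. Then let the bar spring back up so that the pin stands behind the paddle, and move clear. Only press and push: the carriage must stay flat in its channel, never lifted or tipped, and everything else on the counter stays where it is.

Things in the scene. Friction and masses are not known exactly. Their poses are not given: they have to be found in the camera images.
- dock: Fixed reader dock: base plate 150 (x) by 360 (y) by 12 mm, origin at the centre of its underside on the counter, z up. The carriage slides along dock +y in a channel centred on x = +20 mm between rails (tops z = 26), into a white reader housing (x -36 to 76, y 80 to 180, 86 mm high). An end stop inside halts the carriage's origin at y = +90 mm (fully home).
- release_bar (a joint): Travel of the spring-loaded release bar, straight down: 0 = up (rest), 0.014 m = fully down. The spring takes 3.5 N to start and 7 N to bottom; it may be pressed anywhere along its length and rises when let go. The stop pin is fixed to the bar and moves with it.
- bar_top (a point): Centre of the top of the release bar, a flat steel strip on the -x side of the channel: 41 mm wide (dock x -63 to -22), 200 mm long (dock y -145 to +55), top at z = 32 mm when up, 18 mm when fully down.
- pin_top (a point): Centre of the top of the square dark steel stop pin (10 x 10 mm) that stands through a gap in the near rail at dock x = -13.5, y = 0 to 10 mm; top at z = 46 mm when up, 32 mm with the bar fully down. Up, it blocks the carriage's paddle (underside z = 36): the bar must be at least 10 mm down for the paddle to pass, better 12.
- carriage: Loose white sample carriage, about 0.3 kg, in the channel: 52 wide, 140 long, deck 14 mm thick, three capped vials on its front half (tops 51 mm above its underside). Origin at the centre of its underside (dock z = 12 mm), axes parallel to the dock's. At its rear (-y) end a paddle sticks out to -x over the rail and the release bar. It starts short of the pin.
- paddle_face (a point): Centre of the paddle's rear (-y) face over the bar, the face to push: 35 mm wide in x, 20 mm tall (z = 36 to 56 mm above the counter, so 4 mm above the raised bar). The paddle is 8 mm thick along y and reaches 80 mm to -x of the carriage's middle. Carriage x = -62.5, y = -70, z = 34 mm; at dock y = +20 mm when the carriage is fully home.
- vial_a: Bystander, not to be moved: loose capped glass vial, diameter 24, 52 tall, standing on the counter on the robot's side of the dock (mm); origin at the centre of its underside.
- vial_b: Bystander, not to be moved: a second such vial (diameter 24, 52 tall), also standing on the robot's side of the dock (mm); origin at the centre of its underside.
- cap: Bystander, not to be moved: loose blue screw cap, diameter 28, 13 tall, on the counter on the robot's side of the dock (mm); origin at the centre of its underside.
- syringe: Bystander, not to be moved: small plastic syringe, about 140 long and 26 wide, lying on the counter on the far side of the dock; origin under the middle of its barrel (mm).
- reagent: Bystander, not to be moved: white reagent bottle, diameter 50, 100 tall, on the far side of the dock (mm); origin at the centre of its underside.
- beaker: Bystander, not to be moved: clear plastic beaker, diameter 64, 65 tall, beyond the dock's open (-y) end (mm); origin at the centre of its underside.
Not all that is in view belongs to the job. What is shaped like the carriage but orange is not meant.

How it is judged:
On the way, in this order (a step that is already met when the one before it is completed fails the run):
1. the release bar is pressed down (11 mm or more) while the carriage's paddle is still short of the stop pin (value of joint release_bar above 0.011 m and y of carriage in the frame of dock below 0.06 m), for 0.1 s.
2. the bar is still held down (10 mm or more) when the paddle has come fully past the pin (value of joint release_bar above 0.01 m and y of carriage in the frame of dock above 0.081 m), for 0.05 s.
At the end, for the whole second after the job is handed in: The carriage is within 5 mm of its end stop, flat in the channel and at rest, and the release bar is up again (within 2 mm), its pin behind the paddle (y of carriage in the frame of dock between 0.085 and 0.093 m and value of joint release_bar below 0.002 m and z of carriage in the frame of dock below 0.015 m and angle between carriage's own z axis and vertical below 0.05 rad and linear speed of carriage below 0.01 m/s); the robot touches nothing.
It fails at once if the carriage is lifted (10 mm) out of its channel (z of carriage in the frame of dock above 0.022 m).
It fails at once if the carriage is tipped (more than 0.15 rad) (angle between carriage's own z axis and vertical above 0.15 rad).
It fails at once if a bystander is moved more than 20 mm (distance of any of vial_a, vial_b, cap, syringe, reagent, beaker from where it was at the start of the episode above 0.02 m).
It also fails if it takes over 38 s, if anything falls off the work surface, if the arm or the gripper's body presses on something with over 40 N, if the wrist force passes 120 N, or if a joint passes its speed limit or range.

### The arm

A 7-joint arm with a two-finger parallel gripper is mounted at the origin on the work surface. World frame = base frame: x ahead of the robot, y to its left, z up, the work surface at z = 0. Lengths are in m, angles in rad, forces in N, time in s.
With the tool pointing down it reaches from about 0.425 to 0.95 m from the base axis. Payload 4.7 kg.
Tool frame: the origin (TCP) lies between the finger pads; the fingertips stand 25 mm ahead of it and the grasp point (between the pads) lies 6 mm ahead of it; z points along the fingers, y is the line along which they close (so a half turn about z gives the same grasp; the last joint's range is limited). The gripper opens to 85 mm and grips with 20 to 120 N. Pads are 22 mm wide; open, the fingers measure 114 mm over their backs; the gripper's body (76 mm by 85 mm) begins 54 mm behind the grasp point. The pads swing forward as they close: fully open they stand 13 mm farther back than shut.
Start: joints at [-1.161, 0.469, -0.049, 1.532, 0.024, 1.141, -0.082], TCP at [0.287, 0.611, 0.221] pointing down, gripper open.
Joint ranges: [-2.59, 2.59], [-0.33, 1.99], [-1.39, 1.29], [0.1, 2.45], [-1.04, 4.18], [0.21, 1.99], [-2.66, 2.66]. Speed limits (rad/s): [2.57, 2.57, 3.14, 3.14, 3.14, 3.14, 3.14].

### API

Orientations are given as a 3x3 rotation matrix whose columns are the frame's x, y, z axes.
In Python, from rig import * gives the robot as it stands. Calls block until the motion is done:
- movep(position, orientation): joint-space move of the TCP to a pose.
- move_l(position, attitude=None, feed=0.15, until_force=None): straight line of the TCP; attitude=None keeps the orientation; feed is the mean speed in m/s. With until_force (N) it stops when the force on the tool has changed by that much, and returns True; else False.
- move_joints(angles): joint-space move.
- command_gripper(opening, newtons=None): finger opening in m; newtons is the grip in N (None keeps the last); returns when the fingers have stopped.
- sleep(seconds).
- inverse_kinematics(position, orientation): joint angles nearest the present ones, or None.
- sense(): the state.
- camera(name): name is "side" or "top" or "wrist"; returns (picture, depth): 420x560x3 uint8, red, green, blue; 420x560 float32, m along the optical axis (not along the pixel's ray), 0 where there is no reading.
- camera_params(name): a dict with "K" (3x3 intrinsics, pixels), "position" and "rotation" of the camera in the world; the wrist camera has in their place "tool_from_camera" (4x4, takes a point from camera to tool coordinates, whose origin is the TCP and whose axes are the flange's). Camera axes: x right, y down, z forward; pixel columns grow to the right and rows downward; lengths in m; the calibration is good to about 2 mm. The wrist camera is an equidistant fisheye: a pixel r from the principal point sees the ray r / f radians off the axis. A picture is of the moment at which its call begins: read the wrist's pose just before it. camera_params takes no time and is no camera call.
A pose or a line that the arm cannot do raises Unreachable and nothing moves.
- finish_job(): hands the job in; it is judged then, once.
The state is a dict: "time_s": time; "joint_pos": joint angles; "qd": joint speeds; "joint_efforts": joint torques, N m; "position": TCP position; "tcp_rot": TCP orientation; "wrist_force": force on the tool from outside, world axes, zero at the start; "ft_torque": the same for the moment, N m; "finger_gap": finger opening in m; "gripper_force": force on a finger pad.
Only numpy, scipy, OpenCV 4.12 (cv2) and the standard library are available. Lean on these libraries where they do the work, as an engineer would, in place of code of your own. Each camera call takes 0.05 s, during which the arm holds its last target. There are 200 camera calls.

## Working session

There is one attempt and no reset: what is moved stays moved. The work goes in short steps, each a Python script; the robot and the scene stay as the last script left them, time stands still between calls to the robot, and variables do not carry over. Pictures are saved under pics/ and viewed, at most 10 in all, crops included, and the job is handed in when it is done.

```bash
mkdir -p pics
cat > h.py <<'E'
from rig import *
import numpy as np, cv2
def shot(n,f):
    im,d=camera(n); cv2.imwrite('pics/'+f+'.png',cv2.cvtColor(im,cv2.COLOR_RGB2BGR)); np.save('pics/'+f+'.npy',d); return im,d
def cloud(n,d):
    p=camera_params(n);K=p['K'];v,u=np.mgrid[:d.shape[0],:d.shape[1]]
    c=np.stack([(u-K[0,2])/K[0,0]*d,(v-K[1,2])/K[1,1]*d,d],-1)
    return c@np.array(p['rotation']).T+np.array(p['position'])
E
python3 - <<'E'
from h import *
a=shot('top','top');b=shot('side','side')
print(sense()['time_s'],sense()['tcp_rot'])
for n in('top','side'):print(camera_params(n))
E
```

```text
0.1 [[-9.05283065e-01  4.24808278e-01 -7.06019447e-04]
 [ 4.24808863e-01  9.05281681e-01 -1.58333881e-03]
 [-3.34689621e-05 -1.73329313e-03 -9.99998497e-01]]
{'K': array([[449.25662069,   0.        , 280.0467236 ],
       [  0.        , 449.25662069, 210.415386  ],
       [  0.        ,   0.        ,   1.        ]]), 'position': array([ 0.44640553, -0.0189907 ,  1.15978095]), 'rotation': array([[-0.01027271, -0.99563052,  0.09281341],
       [-0.99986051,  0.00900507, -0.0140664 ],
       [ 0.01316915, -0.09294496, -0.99558415]])}
{'K': array([[379.73921172,   0.        , 281.67467087],
       [  0.        , 379.73921172, 206.10931704],
       [  0.        ,   0.        ,   1.        ]]), 'position': array([0.05410484, 0.43340198, 0.44563004]), 'rotation': array([[-0.71287423, -0.34484771,  0.61064752],
       [-0.70108323,  0.37167901, -0.60855322],
       [-0.01710668, -0.86193664, -0.50672733]])}
```

View pics/top.png

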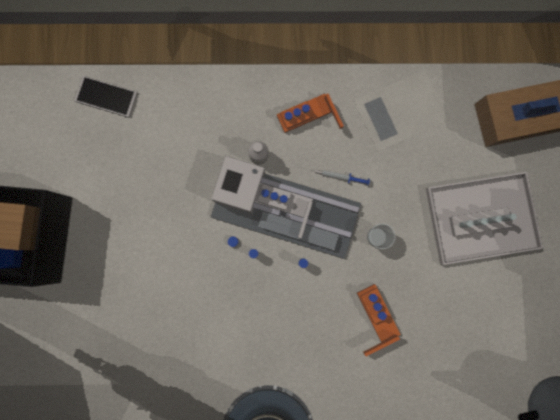

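View pics/side.png

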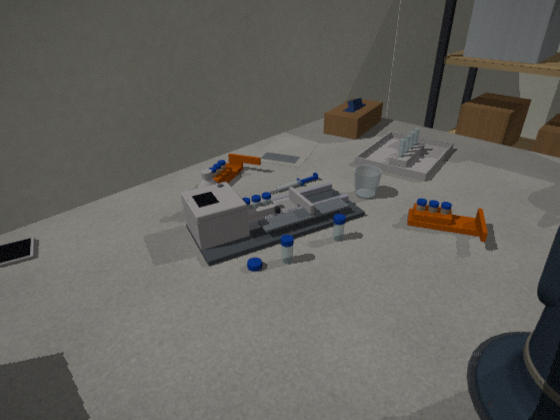

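Run:
```python
from h import *
im=cv2.imread('pics/top.png')
cv2.imwrite('pics/topc.png',cv2.resize(im[150:270,200:360],None,fx=5,fy=5,interpolation=cv2.INTER_CUBIC))
d=np.load('pics/top.npy');P=cloud('top',d)
np.set_printoptions(precision=3,suppress=True)
print('counter z',np.median(P[290:330,150:240,2]))
# base plate extents: points with z 6..100mm in dock region, rail-plane fits
z=P[...,2];m=np.zeros(z.shape,bool);m[145:270,205:365]=1
print((np.round(P[180:262:5,205:365:8,2]*1000)).astype(int))
h=m&(z>.078)&(z<.092)
r=cv2.minAreaRect(P[h][:,:2].astype(np.float32)*1000);print('housing',h.sum(),r)
```

```text
counter z 2.469481400468876e-05
[[   1    1   89   88   88   87   84   29   27   11   14   -1 1160   -1
     1    0    4    0   15   12]
 [   1    1   87   88   88   89   84   24   14   28   28    9   10   -1
     0    2    0   -1    2    5]
 [  -1    1   85   86   91   81   84   40   44   40   27   24   24   16
    12   -1    2    1   -1   -3]
 [  -1   85   86   85   87   87   90   43   41   60   63   26   24   28
    25   13   10   -3   -2    0]
 [   0   69   86   89   88   86   89   44   43   41   63   25   23   27
    13   27   26   13   14    6]
 [   1    1   14   65   90   85   70   24   22   39   43   31   24   58
    15   12   16   27   29   13]
 [   0   12   12   11   12   68   25   14   27   24   31   26   27   55
    13   13   14   11   12   23]
 [   0   14   14   15   13   15   17   13   32   11   14   28   26   12
     9   14   13   11   10   12]
 [  -2   -2    9   10   11   12   15   35   30   29   28   11   28   23
    12   14    8   13   15    0]
 [   0   -1    2   -2   12   13   11   33   34   34   34   32   28   14
    26   24   11   10   14    1]
 [  -3    0    1    1    1    2   13   12   13   34   32   28   58   30
    31   34   23   27   14   -1]
 [   1   -2   -2   -1    1   -2   -6    1    6    9    9   28   56   32
    29   32   33   13   26   -5]
 [  -3    1   -2   12   11    0    1   -4    1   -3    2   12   19   28
    29   36   31   13   15    1]
 [  -2    2    1   -1    8    0    0   -1    1   -3   -2    0    9   15
  1160   31   31   18    0    1]
 [   6   -4   -1    2   -4    1   54   -3   -1    2   -1   -3    0    2
    -2   13    9   14   -2   -3]
 [  -1    1    0   -1    0   -4   52   -2    2    1    1   -1    0    3
     2   -3    4   10    4   -1]
 [   0    2    3   -2    2    2   -2   -3    0    5    2   -2   53    1
     1    0   -2    2   -2    1]]
housing 1925 ((636.6821899414062, 59.423583984375), (100.18242645263672, 159.97467041015625), 72.3876953125)
```

View pics/topc.png

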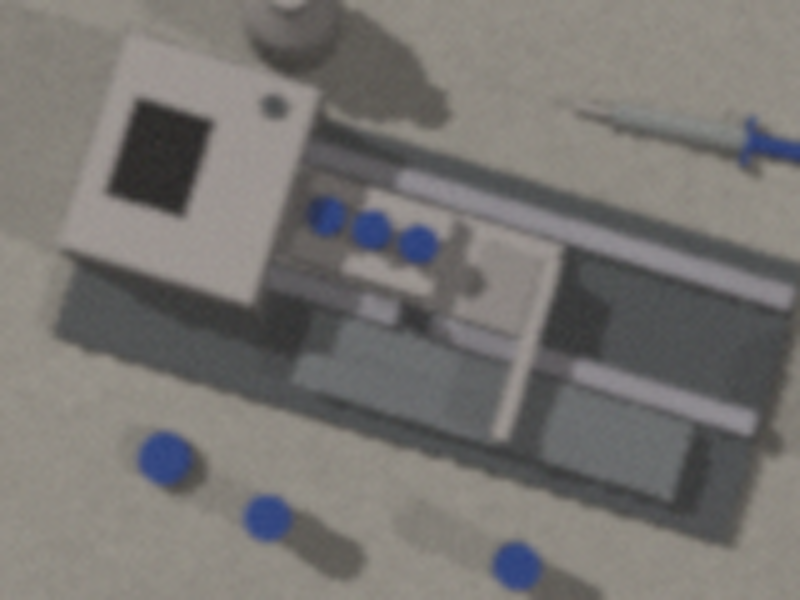

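The white carriage lies at full-image (290,198), with its paddle running to (301,237). The two orange lookalikes at (310,112) and (380,320) aren't it, since the task says white and in the dock channel. The pin is in the dark gap near crop (415,320). I'll fit the dock pose from these corners.

Run:
```python
from h import *
from scipy.optimize import least_squares
np.set_printoptions(precision=4,suppress=True)
p=camera_params('top');K=p['K'];R=p['rotation'];t=p['position']
def bp(c,z):
    u,v=200+(c[0]-2)/5,150+(c[1]-2)/5
    r=R@np.array([(u-K[0,2])/K[0,0],(v-K[1,2])/K[1,1],1]);return (t+r*(z-t[2])/r[2])[:2]
L=[((135,35),.086,76,180),((320,92),.086,76,80),((252,303),.086,-36,80),((62,246),.086,-36,180),((733,545),.012,-75,-180),((58,335),.012,-75,180),
((672,500),.032,-63,-145),((694,425),.032,-22,-145),((293,378),.032,-63,55)]
W=np.array([bp(a,z) for a,z,_,_ in L]);D=np.array([l[2:] for l in L])/1000
rot=lambda a:np.array([[np.cos(a),-np.sin(a)],[np.sin(a),np.cos(a)]])
f=lambda q:(D@rot(q[2]).T+q[:2]-W).ravel()
s=least_squares(f,[.6,0,0],loss='soft_l1',f_scale=.002);q=s.x;print(q,np.degrees(q[2]));print(f(q).reshape(-1,2)*1000)
for c,z in [((494,440),.056),((510,440),.056),((566,250),.056),((328,215),.063),((418,245),.063)]:
    print(c,(bp(c,z)-q[:2])@rot(q[2])*1000)
for c,z in [((165,460),.013),((268,518),.052),((517,566),.052)]: print('byst',(bp(c,z)-q[:2])@rot(q[2])*1000)
np.save('dock.npy',q)
s=sense();print(s['finger_gap'])
c,S=np.cos(q[2]),np.sin(q[2])
for y in (-.13,.0):
  w=rot(q[2])@[-.0425,y]+q[:2]
  for sg in (1,-1):
    Rt=np.array([[-sg*S,sg*c,0],[sg*c,sg*S,0],[0,0,-1]]).astype(float)
    print(w,sg,np.linalg.det(Rt),inverse_kinematics([*w,.045],Rt))
```

```text
[ 0.5552 -0.0515 -0.3111] -17.822560938942576
[[ 3.998   2.531 ]
 [ 2.0884 -3.2119]
 [-2.223  -2.2455]
 [ 0.06    1.8784]
 [ 0.0536  2.431 ]
 [-0.1785  1.7482]
 [-0.8531 -1.2004]
 [ 0.7431 -1.8678]
 [-2.6384 -0.2148]]
(494, 440) [-61.4554 -48.5876]
(510, 440) [-59.1228 -56.0961]
(566, 250) [ 38.9728 -55.1585]
(328, 215) [19.6921 62.1113]
(418, 245) [18.6838 15.4354]
byst [-118.8355  106.5891]
byst [-130.7267   46.0103]
byst [-116.9211  -77.5891]
0.08518114627850198
[ 0.475  -0.1623] 1 1.0 [-0.4501  0.6078  0.9322  2.133  -0.7293  0.7589  0.6498]
[ 0.475  -0.1623] -1 1.0 [-0.5476  0.7148  1.1085  2.137  -0.8845  0.8608 -2.3406]
[ 0.5148 -0.0385] 1 1.0 [-0.3673  0.4792  0.4597  2.0849 -0.3448  0.6499  0.0141]
[ 0.5148 -0.0385] -1 1.0 [ 0.8385  0.7926 -1.1821  2.0192  0.907   0.9914  2.0156]
```

```bash
cat >> h.py <<'E'
q=np.load('dock.npy');c_,s_=np.cos(q[2]),np.sin(q[2])
RT=np.array([[-s_,c_,0],[c_,s_,0],[0,0,-1.]])
def w(x,y,ztip): return np.array([q[0]+c_*x-s_*y,q[1]+s_*x+c_*y,ztip+.025])
def dk():
    s=sense();d=np.array(s['position'][:2])-q[:2]
    return np.round([ (c_*d[0]+s_*d[1])*1e3,(-s_*d[0]+c_*d[1])*1e3,(s['position'][2]-.025)*1e3,s['time_s']],1),np.round(s['wrist_force'],1)
E
python3 - <<'E'
from h import *
command_gripper(0.0)
movep(w(-.0425,-.100,.17),RT); print(dk())
move_l(w(-.0425,-.100,.075)); print(dk(),sense()['finger_gap'])
a=shot('wrist','w1');b=shot('side','s1')
i=cv2.imread('pics/s1.png')[120:280,170:400];j=cv2.imread('pics/w1.png')
i=cv2.resize(i,(560,390));j=cv2.resize(j,(280,210))
cv2.imwrite('pics/s1c.png',i)
E
```

```text
(array([-42.3, -98.9, 169.9,   3.6]), array([-0.6,  0. , -0.1]))
(array([ -41.8, -100.1,   75.6,    4.4]), array([-0. ,  0.3,  0. ])) 0.00015657660434005398
```

View pics/w1.png

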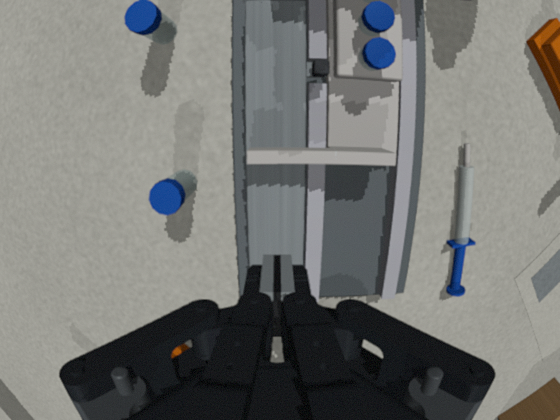

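View pics/s1c.png

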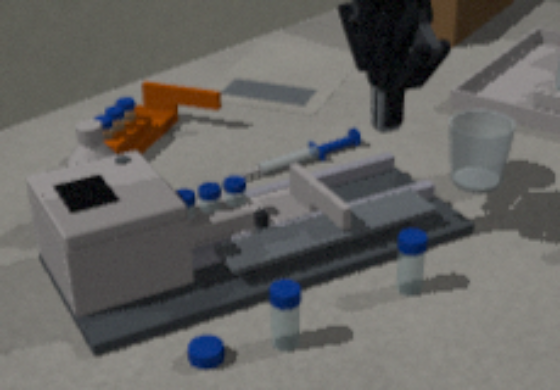

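The fingertips (278,270) are centred over the bar (247–307) behind the white paddle (row 157), and the yaw is aligned. The pin at (320,67) lies beyond the paddle, so I can press now.

Run:
```python
from h import *
for z,f in ((.036,3),(.026,30),(.021,30),(.018,12)):
    print(move_l(w(-.0425,-.100,z),feed=.04,until_force=f),*dk())
```

```text
False [ -42.3 -100.    36.2    5.6] [ 0.1  0.  -0.4]
False [ -42.8 -100.1   25.7    6. ] [0.1 0.5 0.2]
False [ -42.7 -100.    20.7    6.3] [-0.3  0.1 -0.1]
False [ -42.6 -100.    17.8    6.5] [ 0.  -0.8  0. ]
```

Run:
```python
from h import *
shot('side','s2');cv2.imwrite('pics/s2c.png',cv2.resize(cv2.imread('pics/s2.png')[150:260,240:400],(800,550),interpolation=cv2.INTER_CUBIC))
print(sense()['position'],sense()['joint_efforts'],sense()['ft_torque'])
```

```text
[ 0.48413196 -0.13372044  0.04295153] [ 1.45439521e-03 -3.74350226e+01  6.61722645e+00 -1.41765180e+01
  5.11272257e-03  3.35736760e-03  1.38473646e-03] [-0.04817238 -0.01714381 -0.00466209]
```

View pics/s2c.png

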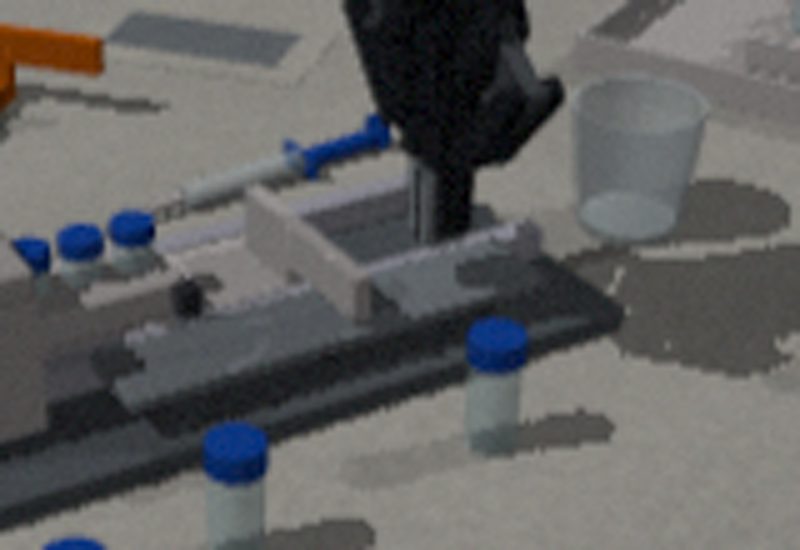

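Run:
```python
from h import *
np.set_printoptions(precision=1,suppress=True,linewidth=150)
d=np.load('pics/s2.npy');P=cloud('side',d)
def D(p): e=p[...,:2]-q[:2];return np.stack([c_*e[...,0]+s_*e[...,1],-s_*e[...,0]+c_*e[...,1],p[...,2]],-1)*1e3
for v in range(176,206,2): print(v,[tuple(np.round(D(P[v,u])).astype(int)) for u in (324,328,332)])
p=camera_params('side');R=p['rotation']
for z in (.018,.04):
  x=R.T@(w(-.0425,-.1,z)-[0,0,.025]-p['position']);x=p['K']@x;print('proj',z,x[:2]/x[2])
```

```text
176 [(np.int64(-38), np.int64(-91), np.int64(101)), (np.int64(-57), np.int64(-88), np.int64(110)), (np.int64(-45), np.int64(-107), np.int64(100))]
178 [(np.int64(-44), np.int64(-87), np.int64(100)), (np.int64(-56), np.int64(-89), np.int64(105)), (np.int64(-73), np.int64(-86), np.int64(113))]
180 [(np.int64(-45), np.int64(-87), np.int64(96)), (np.int64(-55), np.int64(-90), np.int64(100)), (np.int64(-74), np.int64(-86), np.int64(109))]
182 [(np.int64(-45), np.int64(-87), np.int64(92)), (np.int64(-57), np.int64(-89), np.int64(97)), (np.int64(-72), np.int64(-88), np.int64(103))]
184 [(np.int64(-42), np.int64(-90), np.int64(85)), (np.int64(-51), np.int64(-93), np.int64(88)), (np.int64(-73), np.int64(-88), np.int64(99))]
186 [(np.int64(-44), np.int64(-89), np.int64(81)), (np.int64(-54), np.int64(-92), np.int64(85)), (np.int64(-54), np.int64(-101), np.int64(83))]
188 [(np.int64(-44), np.int64(-89), np.int64(77)), (np.int64(-55), np.int64(-91), np.int64(81)), (np.int64(-55), np.int64(-101), np.int64(79))]
190 [(np.int64(-45), np.int64(-88), np.int64(72)), (np.int64(-54), np.int64(-92), np.in
[... 416 characters left out ...]
nt64(-92), np.int64(62)), (np.int64(-56), np.int64(-102), np.int64(60))]
198 [(np.int64(-46), np.int64(-88), np.int64(54)), (np.int64(-49), np.int64(-97), np.int64(53)), (np.int64(-9), np.int64(-135), np.int64(23))]
200 [(np.int64(-8), np.int64(-114), np.int64(23)), (np.int64(-12), np.int64(-123), np.int64(23)), (np.int64(-25), np.int64(-124), np.int64(29))]
202 [(np.int64(-24), np.int64(-104), np.int64(29)), (np.int64(-28), np.int64(-112), np.int64(28)), (np.int64(-33), np.int64(-119), np.int64(29))]
204 [(np.int64(-33), np.int64(-98), np.int64(30)), (np.int64(-37), np.int64(-106), np.int64(30)), (np.int64(-40), np.int64(-114), np.int64(29))]
proj 0.018 [327.  210.5]
proj 0.04 [327.4 201.7]
```

Depth shows the finger at the right x and y, but its tip is near z≈53 mm, where I expected 18. That agrees with the zero force reading. I'll check the tip length and the gripper clearance before going lower.

Run:
```python
from h import *
d=np.load('pics/s2.npy');P=cloud('side',d)
e=P[...,:2]-q[:2];X=(c_*e[...,0]+s_*e[...,1])*1e3;Y=(-s_*e[...,0]+c_*e[...,1])*1e3;Z=P[...,2]*1e3
im=cv2.imread('pics/s2.png').max(2)
m=(abs(X+42)<120)&(abs(Y+100)<75)&(Z>40)&(d>0)
for z in range(40,200,10):
    k=m&(Z>=z)&(Z<z+10)&(im<110)
    if k.sum()>3: print(z,k.sum(),'x',np.percentile(X[k],[2,98]).round(),'y',np.percentile(Y[k],[2,98]).round())
# wrist: fingertip pixels
p=camera_params('wrist');K=p['K'];T=np.array(p['tool_from_camera']);_,dw=camera('wrist')
print(T.round(3))
for (u,v) in [(278,258),(270,262),(287,262),(278,275),(278,290),(270,285),(278,235)]:
    a=np.array([(u-K[0,2])/K[0,0],(v-K[1,2])/K[1,1]]);r=np.hypot(*a)
    ray=np.array([*(a/r*np.tan(r)),1]) if r>0 else np.array([0,0,1.])
    print(u,v,dw[v,u].round(3),(T@np.append(ray*dw[v,u],1))[:3].round(3)*1e3)
```

```text
40 74 x [-129.  -30.] y [-86. -47.]
50 40 x [-60. -22.] y [-106.  -46.]
60 46 x [-56. -35.] y [-105.  -87.]
70 57 x [-56. -37.] y [-105.  -87.]
80 46 x [-56. -35.] y [-105.  -87.]
90 66 x [-74. -16.] y [-109.  -85.]
100 118 x [-80.  -6.] y [-108.  -86.]
110 129 x [-89.  -1.] y [-110.  -82.]
120 155 x [-97.   8.] y [-106.  -81.]
130 193 x [-103.   13.] y [-108.  -81.]
140 200 x [-103.   12.] y [-109.  -79.]
150 183 x [-87.  -7.] y [-104.  -79.]
160 115 x [-83. -23.] y [-107.  -87.]
170 78 x [-80. -51.] y [-109.  -65.]
180 191 x [-80. -33.] y [-119.  -62.]
190 199 x [-80. -27.] y [-121.  -61.]
[[-0.    -0.955 -0.296  0.076]
 [ 1.    -0.     0.    -0.   ]
 [-0.    -0.296  0.955 -0.153]
 [ 0.     0.     0.     1.   ]]
278 258 0.147 [ 12.   0. -19.]
270 262 0.143 [ 12.  -3. -23.]
287 262 0.144 [ 11.   4. -22.]
278 275 0.131 [ 12.   0. -35.]
278 290 0.121 [ 11.   0. -46.]
270 285 0.124 [ 12.  -3. -43.]
278 235 0.175 [11.  0. 10.]
```

The tip really stands about 10 mm behind the TCP, so contact should come at TCP z≈22 mm and bottom at about 8 mm. The clearances still hold, so I'll go down under force guard.

Run:
```python
from h import *
print(move_l(w(-.0425,-.100,-.012),feed=.03,until_force=2.5),*dk())
z=dk()[0][2]/1e3
for k in (.004,.008,.011,.0125):
    print(move_l(w(-.0425,-.100,z-k),feed=.03,until_force=9),*dk())
```

```text
True [ -42.7 -100.    -6.2    7.4] [-0.2 -0.4  1.9]
False [ -42.7 -100.   -10.3    7.7] [-1.1 -0.4  4.7]
False [ -42.7 -100.   -14.1    8. ] [-1.8  0.7  4.6]
False [ -42.6 -100.   -16.9    8.2] [-1.6  0.6  5.4]
False [ -42.6 -100.   -17.2    8.4] [-4.1  2.6 19.9]
```

Run:
```python
from h import *
_,d=shot('side','s3')
def bar(d):
    P=cloud('side',d);e=P[...,:2]-q[:2];X=(c_*e[...,0]+s_*e[...,1])*1e3;Y=(-s_*e[...,0]+c_*e[...,1])*1e3
    out=[]
    for lo,hi in((-140,-115),(-30,0),(0,45)):
        k=(X>-58)&(X<-28)&(Y>lo)&(Y<hi)&(P[...,2]<.05);out.append((k.sum(),(np.median(P[...,2][k])*1e3).round(1)))
    return out
print(bar(np.load('pics/side.npy')),bar(np.load('pics/s2.npy')),bar(d),dk())
im=cv2.imread('pics/s3.png');cv2.imwrite('pics/s3c.png',cv2.resize(im[150:260,240:400],(800,550),interpolation=cv2.INTER_CUBIC))
```

```text
[(np.int64(114), np.float64(28.9)), (np.int64(171), np.float64(28.5)), (np.int64(273), np.float64(28.6))] [(np.int64(113), np.float64(28.9)), (np.int64(174), np.float64(28.7)), (np.int64(263), np.float64(28.8))] [(np.int64(74), np.float64(15.1)), (np.int64(109), np.float64(15.1)), (np.int64(180), np.float64(15.0))] (array([ -42.6, -100. ,  -17.2,    8.5]), array([-5.6,  2.7, 19.4]))
```

View pics/s3c.png

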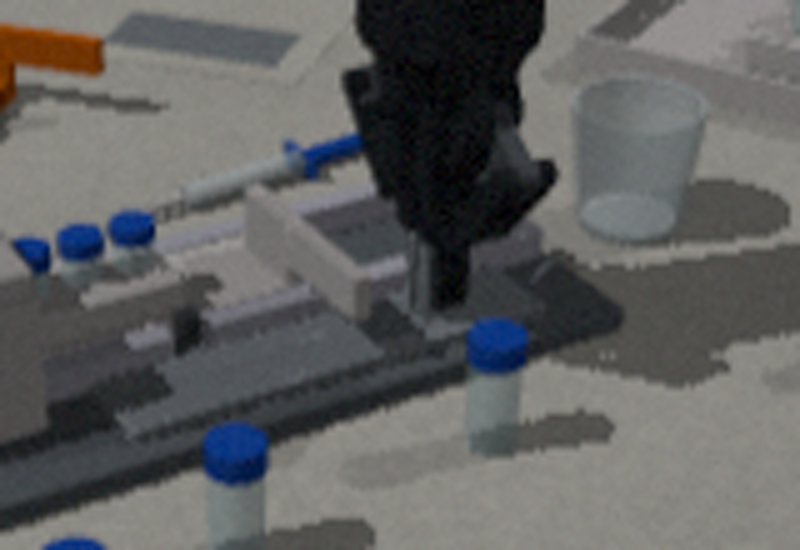

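The bar is down about 13.7 mm (28.7→15.1 in depth), and the finger is on it behind the paddle. Next I'll ease the press slightly and push.

Run:
```python
from h import *
Z=-.0178
move_l(w(-.0425,-.100,Z),feed=.03);print(*dk())
for y in (-.06,-.03,-.005):
    print(move_l(w(-.0425,y,Z),feed=.04,until_force=25),*dk())
print(move_l(w(-.0425,.016,Z),feed=.02,until_force=12),*dk())
shot('side','s4')
```

```text
[ -42.6 -100.   -17.     8.8] [-3.4  0.7 10.1]
False [-41.2 -64.  -16.9   9.9] [-3.1 -7.7  7.8]
False [-42.  -35.2 -17.   10.8] [-5.5 -9.4 12.1]
False [-42.  -10.4 -17.   11.6] [-4.7 -9.8 12. ]
False [-42.1   9.9 -17.   12.8] [ -6.3 -10.4  12.2]
```

Run:
```python
from h import *
for y in (.020,.024,.028):
    print(move_l(w(-.0425,y,-.0178),feed=.02,until_force=25),*dk())
shot('side','s5');shot('wrist','w5')
cv2.imwrite('pics/s5c.png',cv2.resize(cv2.imread('pics/s5.png')[150:260,200:360],(800,550),interpolation=cv2.INTER_CUBIC))
```

```text
False [-42.2  10.3 -17.   13.2] [ -9.1 -18.5  14.3]
False [-42.2  10.3 -16.9  13.5] [-11.  -25.9  15.7]
False [-42.5  10.3 -16.9  13.9] [-15.6 -32.7  17.2]
```

View pics/s5c.png

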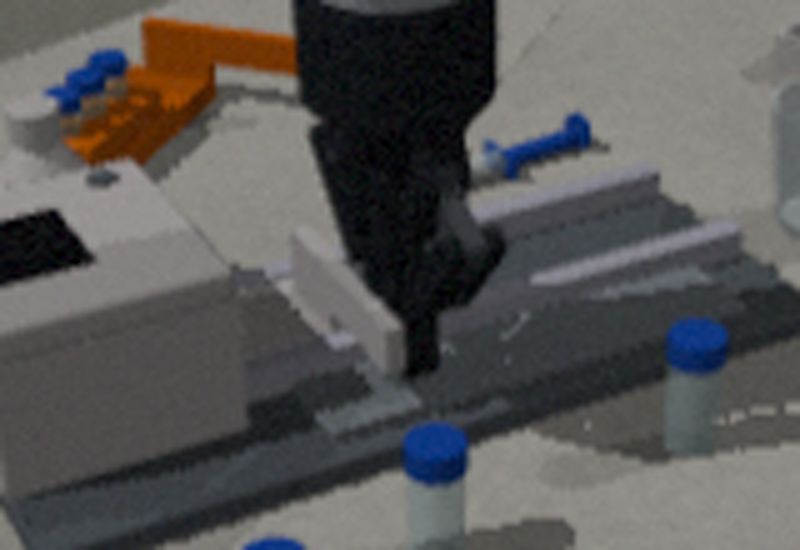

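It hit a hard stop at the expected home position, so I'll back off the paddle, let the bar up and retreat.

Run:
```python
from h import *
move_l(w(-.0425,-.002,-.0178),feed=.04);print(*dk())
move_l(w(-.0425,-.002,.02),feed=.04);print(*dk())
move_l(w(-.0425,-.020,.17),feed=.12);movep(w(-.16,-.16,.2),RT);print(*dk())
shot('side','s6');shot('top','t6');a,b=cv2.imread('pics/s6.png')[150:260,200:360],cv2.imread('pics/t6.png')[150:270,200:360]
cv2.imwrite('pics/e6.png',np.hstack([cv2.resize(x,(400,300),interpolation=cv2.INTER_CUBIC) for x in(a,b)]))
d=np.load('pics/s6.npy');P=cloud('side',d);e=P[...,:2]-q[:2];X=(c_*e[...,0]+s_*e[...,1])*1e3;Y=(-s_*e[...,0]+c_*e[...,1])*1e3;z=P[...,2]*1e3
k=(X>-58)&(X<-28)&(Y>-140)&(Y<0)&(z<45);print('bar',np.median(z[k]))
k=(X>-58)&(X<-25)&(Y>-10)&(Y<50)&(z>40)&(z<60);print('paddle y',np.percentile(Y[k],[5,50,95]),k.sum())
```

```text
[-41.3  -0.1 -16.9  14.9] [1.1 4.1 8.2]
[-42.8  -2.   19.8  16. ] [-0.2 -0.6 -0. ]
[-159.1 -159.   200.3   18.1] [0.5 0.4 0.2]
bar 28.778648536163743
paddle y [23.30568802 29.97800324 31.18181227] 74
```

View pics/e6.png

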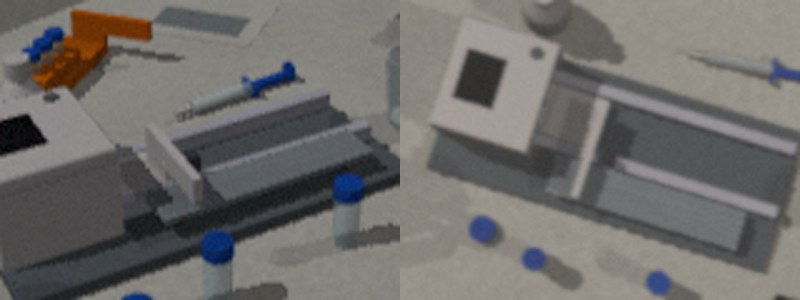

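The carriage is home, with its paddle at y≈21–30. The bar is back up (28.8, the same as at the start), the pin stands behind the paddle, the bystanders look unmoved and the arm is clear.

```bash
python3 -c "
from rig import *
print(finish_job())"
```

```text
the job is handed in; nothing more can be done
None
```

I handed the job in at about 18 s: the carriage was pushed to its end stop with the bar held down, the bar sprang back up with its pin behind the paddle, and the arm is clear; no verdict came back.

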